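# Re-home the mixed-up microscope objectives

## Robot

A 7-joint arm with a two-finger parallel gripper is mounted at the origin on the work surface. World frame = base frame: x ahead of the robot, y to its left, z up, the work surface at z = 0. Lengths are in mm, angles in rad, forces in N, time in s.
With the tool pointing down it reaches from about 425 to 825 mm from the base axis. Payload 3.6 kg.
Tool frame: the origin (TCP) lies at the very end of the fingers, on their centre line; the grasp point (between the pads) lies 19 mm behind it (ctrl.grip_point_offset is the distance from the TCP to the grasp point, in mm); z points along the fingers, y is the line along which they close (so a half turn about z gives the same grasp; the last joint's range is limited). The gripper opens to 85 mm and grips with 20 to 120 N. Pads are 22 mm wide; open, the fingers measure 114 mm over their backs; the gripper's body (76 mm by 85 mm) begins 54 mm behind the grasp point. The pads swing forward as they close: fully open they stand 13 mm farther back than shut.
Start: joints at [1.196, 0.615, -0.013, 1.423, 0.008, 1.103, -0.04], TCP at [221.55, -611.047, 231.297] pointing down, gripper open.
Joint ranges: [-3.12, 3.12], [-0.3, 2.06], [-1.34, 1.32], [0.26, 2.42], [-1.36, 4.5], [0.01, 1.98], [-2.84, 2.84]. Speed limits (rad/s): [2.79, 2.79, 3.14, 3.14, 3.14, 3.14, 3.14].

## Interface

Orientations are given as a unit quaternion [x, y, z, w].
In Python, from rig import status, grab_frame, workorder, ctrl gives the robot as it stands.
- The arm moves only by the tool apply_moves, never from a script. Its argument "steps" is a list of rows, each a list of 7 numbers: the finger opening in cm, from 0 to 8.54, then the shift along the tool's x, y, z in cm, then the turn, a rotation vector about the tool's x, y, z in rad. A call has 1 to 20 rows; each row shifts and turns the commanded pose from where the row before left it, along the tool's axes as they then stand; what a row does not reach is not made up. A row lasts 1/8 s, in which the tool goes at most 62.5 mm and 10.7 degrees, less where a joint would pass 70% of its speed; a pose out of reach is approached as far as the arm can. A call with a gripper value outside its range is refused whole. The fingers move at their own pace and stop on an object; "squeeze" is the grip in N (left out, the last holds). Time passes only in rows, so rows that do not move let the fingers close. It gives the time, the measured TCP pose, the force, the opening and the grip force at its end, in the units of the state.
- status.observe(): the state, without advancing time (a new reading comes with each control period).
- grab_frame(name): name is "scene" or "top" or "wrist"; returns a dict with "color" (384x512x3 uint8, red, green, blue), "z_map" (384x512 float32, mm along the optical axis (not along the pixel's ray), 0 where there is no reading), "fx", "fy", "cx", "cy" (pixels), "k1" (the pictures are not rectified: a ray, as slopes to the right and down, at radius r is drawn at 1 + k1 r^2 times it, then the intrinsics apply), "cam_to_world" (4x4, takes a point from camera to world coordinates). Camera axes: x right, y down, z forward; pixel columns grow to the right and rows downward; lengths in mm; the calibration is good to about 2 mm. A picture is of the moment at which its call begins.
- workorder.hand_in(): hands the job in; it is judged then, once.
The state is a dict: "time": time; "q": joint angles; "dq": joint speeds; "tau": joint torques, N m; "eef_pos": TCP position; "tool_rot": TCP orientation; "contact_force": force on the tool from outside, world axes, zero at the start; "torque": the same for the moment, N m; "width": opening from 0.0 (shut) to 1.0 (fully open); "grip_force": force on a finger pad.
Only numpy, scipy, OpenCV 4.12 (cv2) and the standard library are available. Lean on these libraries where they do the work, as an engineer would, in place of code of your own. Each camera call takes 0.05 s, during which the arm holds its last target. There are 200 camera calls.

## Task

The four microscope objectives have been put back in the wrong parking holders: move each one into the holder of its own colour, standing upright on the floor of the cup inside the rim, with the empty grey holder as the spare place on the way and empty again at the end. They are delicate optics: set them down rather than drop them, keep them upright, and never put one on the bare bench; leave the culture dish where it is.

Things in the scene. Friction and masses are not known exactly. Their poses are not given: they have to be found in the camera images.
- objective_red: Microscope objective with red band and red cone, loose, about 150 g, upright, nose up. Dark foot 34 mm across, 8 mm high; then a silver barrel (ribbed low down) 32 mm across up to 43 mm above the underside, red cone to 53 mm, silver nose tapering from 20 to 14 mm across up to the top at 62 mm. Origin: centre of its underside; z up through the nose. Round.
- objective_yellow: Microscope objective with yellow band and yellow cone, loose, about 150 g, upright, nose up. Dark foot 34 mm across, 8 mm high; then a silver barrel (ribbed low down) 32 mm across up to 43 mm above the underside, yellow cone to 53 mm, silver nose tapering from 20 to 14 mm across up to the top at 62 mm. Origin: centre of its underside; z up through the nose. Round.
- objective_green: Microscope objective with green band and green cone, loose, about 150 g, upright, nose up. Dark foot 34 mm across, 8 mm high; then a silver barrel (ribbed low down) 32 mm across up to 43 mm above the underside, green cone to 53 mm, silver nose tapering from 20 to 14 mm across up to the top at 62 mm. Origin: centre of its underside; z up through the nose. Round.
- objective_blue: Microscope objective with blue band and blue cone, loose, about 150 g, upright, nose up. Dark foot 34 mm across, 8 mm high; then a silver barrel (ribbed low down) 32 mm across up to 43 mm above the underside, blue cone to 53 mm, silver nose tapering from 20 to 14 mm across up to the top at 62 mm. Origin: centre of its underside; z up through the nose. Round.
- holder_red: Red round parking holder, fixed to the bench: a shallow cup 76 mm across and 12 mm high, with an inner floor 8 mm above the bench, 60 mm across, and a rim 8 mm wide standing 4 mm above that floor. Home of the red objective; at the start another objective stands in it. Origin: centre of its underside, on the bench.
- holder_yellow: Yellow round parking holder, fixed to the bench: a shallow cup 76 mm across and 12 mm high, with an inner floor 8 mm above the bench, 60 mm across, and a rim 8 mm wide standing 4 mm above that floor. Home of the yellow objective; at the start another objective stands in it. Origin: centre of its underside, on the bench.
- holder_green: Green round parking holder, fixed to the bench: a shallow cup 76 mm across and 12 mm high, with an inner floor 8 mm above the bench, 60 mm across, and a rim 8 mm wide standing 4 mm above that floor. Home of the green objective; at the start another objective stands in it. Origin: centre of its underside, on the bench.
- holder_blue: Blue round parking holder, fixed to the bench: a shallow cup 76 mm across and 12 mm high, with an inner floor 8 mm above the bench, 60 mm across, and a rim 8 mm wide standing 4 mm above that floor. Home of the blue objective; at the start another objective stands in it. Origin: centre of its underside, on the bench.
- holder_grey: Grey round parking holder, fixed to the bench: a shallow cup 76 mm across and 12 mm high, with an inner floor 8 mm above the bench, 60 mm across, and a rim 8 mm wide standing 4 mm above that floor. The spare: it belongs to no objective and is empty at the start. Origin: centre of its underside, on the bench.
- dish: Lidded culture dish with a sample, loose, 55 mm across and 15 mm high, white and clear with an orange disc, standing on the bench among the holders; to be left alone. Origin: centre of its underside.
Mind the look-alikes: they are no part of the job. Of the things shaped like the holder_yellow, the yellow one is meant.

How it is judged (in metres and radians):
At the end, for the whole second after the job is handed in: Each objective stands upright (within 0.08 rad) on the floor of the holder of its own colour, its axis within 15 mm of the holder's centre (anywhere inside the rim), released and at rest, which leaves the grey holder empty (horizontal distance between objective_red and holder_red below 0.015 m and z of objective_red in the frame of holder_red between 0.005 and 0.0105 m and angle between each of objective_red, objective_yellow, objective_green, objective_blue's own z axis and vertical below 0.08 rad and linear speed of each of objective_red, objective_yellow, objective_green, objective_blue below 0.02 m/s and contact force between each of objective_red, objective_yellow, objective_green, objective_blue and the fingers below 0.05 N and horizontal distance between objective_yellow and holder_yellow below 0.015 m and z of objective_yellow in the frame of holder_yellow between 0.005 and 0.0105 m and horizontal distance between objective_green and holder_green below 0.015 m and z of objective_green in the frame of holder_green between 0.005 and 0.0105 m and horizontal distance between objective_blue and holder_blue below 0.015 m and z of objective_blue in the frame of holder_blue between 0.005 and 0.0105 m); the robot touches nothing.
It fails at once if the culture dish is pushed more than 10 mm or tipped (distance of dish from where it was at the start of the episode above 0.01 m or angle between dish's own z axis and vertical above 0.3 rad).
It fails at once if an objective stands on the bare bench (height (world z) of any of objective_red, objective_yellow, objective_green, objective_blue below 0.004 m).
It fails at once if an objective is tipped over (more than 40 degrees) (angle between any of objective_red, objective_yellow, objective_green, objective_blue's own z axis and vertical above 0.7 rad).
It fails at once if an objective is dropped from more than about 2 cm (falls free at over 0.6 m/s) ((linear speed of objective_red above 0.6 m/s and contact force between objective_red and the fingers below 0.01 N) or (linear speed of objective_yellow above 0.6 m/s and contact force between objective_yellow and the fingers below 0.01 N) or (linear speed of objective_green above 0.6 m/s and contact force between objective_green and the fingers below 0.01 N) or (linear speed of objective_blue above 0.6 m/s and contact force between objective_blue and the fingers below 0.01 N)).
It also fails if it takes over 128 s, if anything falls off the work surface, if the arm or the gripper's body presses on something with over 40 N, if the wrist force passes 120 N, or if a joint passes its speed limit or range.

## Working session

There is one attempt and no reset: what is moved stays moved. The work goes in short steps, Python scripts to look and compute and a tool call to move; the robot and the scene stay as the last step left them, time stands still between calls to the robot, and variables do not carry over. Pictures are saved under pics/ and viewed, at most 14 in all, crops included, and the job is handed in when it is done.

Besides the shell and the picture viewer there is one more tool, called after ">>>" by a JSON object that holds its "name" and its "arguments". apply_moves: Moves the arm, as the interface text tells. Its arguments: {"type":"object","properties":{"steps":{"type":"array"},"squeeze":{"type":"number"}},"required":["steps"]}

```bash
ls; mkdir -p pics; cat > h.py <<'E'
import numpy as np, cv2
from rig import status, grab_frame, workorder, ctrl
def save(n,f): cv2.imwrite('pics/'+n,f['color'][:,:,::-1])
def ray(f,u,v):
    K=np.array([[f['fx'],0,f['cx']],[0,f['fy'],f['cy']],[0,0,1.]])
    p=cv2.undistortPoints(np.array([[[u,v]]],float),K,np.array([f['k1'],0,0,0.]))[0,0]
    return np.array([p[0],p[1],1.])
def pt(f,u,v,d=None):
    d=f['z_map'][int(round(v)),int(round(u))] if d is None else d
    return (np.array(f['cam_to_world'])@np.r_[ray(f,u,v)*d,1])[:3]
def atz(f,u,v,z):
    M=np.array(f['cam_to_world']);r=M[:3,:3]@ray(f,u,v);o=M[:3,3]
    return o+r*(z-o[2])/r[2]
E
python3 - <<'E'
from h import *
import pickle
fs={n:grab_frame(n) for n in('scene','top')}
pickle.dump(fs,open('f0.pkl','wb'))
for n in fs: 
    save(n+'0.png',fs[n]); print(n,np.round(fs[n]['cam_to_world'],3).tolist(),fs[n]['fx'],fs[n]['k1'])
s=status.observe();print(s)
E
```

```text
pics
scene [[-0.102, 0.644, -0.758, 1046.161], [0.995, 0.072, -0.072, 74.185], [0.009, -0.761, -0.648, 497.816], [0.0, 0.0, 0.0, 1.0]] 369.05276360262695 -0.00015333528653350108
top [[-0.008, -0.985, 0.174, 351.749], [-1.0, 0.006, -0.017, 7.211], [0.016, -0.174, -0.985, 746.267], [0.0, 0.0, 0.0, 1.0]] 424.8983387163898 -0.0415448819282394
{'time': 0.1, 'q': array([ 1.19648376,  0.6158566 , -0.01260178,  1.4247448 ,  0.00812418,
        1.10340797, -0.04038487]), 'dq': array([ 0.00050013, -0.00181502,  0.00071767, -0.00395487, -0.00052439,
       -0.00068153,  0.00071566]), 'tau': array([ 1.20564477e-03, -4.70387614e+01,  2.60171061e-01, -1.71572024e+01,
        1.00845768e-02,  5.88812720e-03, -8.63278387e-06]), 'eef_pos': array([ 221.30875355, -610.42908113,  230.22987044]), 'tool_rot': array([ 9.84908804e-01,  1.73070069e-01, -2.34380856e-04, -1.15959517e-03]), 'contact_force': array([0.04474706, 0.46013431, 0.99537055]), 'torque': array([ 0.02031215, -0.00379079,  0.0754165 ]), 'grip_force': 0.0, 'width': 0.9971953333840923}
```

View pics/top0.png

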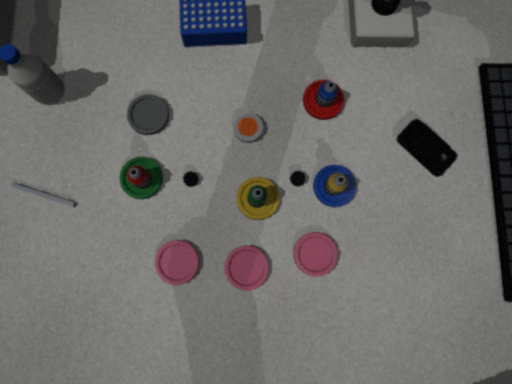

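View pics/scene0.png

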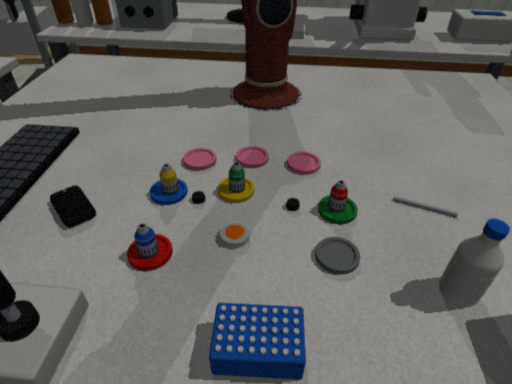

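The top view shows the holders at about these pixels: grey (148,114), green (141,178) holding red, yellow (258,198) holding green, blue (334,186) holding yellow, and red (324,99) holding blue. The dish is at (249,127). The scene view agrees, so the swaps form one cycle of four.

```bash
cat > meas.py <<'E'
from h import *
import pickle,sys
from scipy.optimize import least_squares
def cloud(f):
    h,w=f['z_map'].shape;K=np.array([[f['fx'],0,f['cx']],[0,f['fy'],f['cy']],[0,0,1.]])
    u,v=np.meshgrid(np.arange(w),np.arange(h))
    p=cv2.undistortPoints(np.stack([u,v],-1).reshape(-1,1,2).astype(float),K,np.array([f['k1'],0,0,0.]))[:,0]
    d=f['z_map'].reshape(-1);M=np.array(f['cam_to_world'])
    P=np.c_[p*d[:,None],d]@M[:3,:3].T+M[:3,3]; P[d==0]=1e6
    return P,f['color'].reshape(-1,3),cv2.cvtColor(f['color'],cv2.COLOR_RGB2HSV).reshape(-1,3)
def circ(xy,r=None):
    g=lambda p:np.hypot(*(xy-p[:2]).T)-p[2]
    return least_squares(g,[*xy.mean(0),34],loss='soft_l1').x
def rpt(fs,seeds):
    for n,f in fs.items():
        P,C,H=cloud(f)
        for k,(x,y) in seeds.items():
            r=np.hypot(P[:,0]-x,P[:,1]-y)
            bz=np.median(P[(r>46)&(r<60)&(abs(P[:,2])<30),2])
            z=P[:,2]-bz
            a=(r<48)&(z>7)&(z<18)&(r>22); b=(r<36)&(z>30)&(z<43); t=(r<40)&(z>54)
            print(n,k,'bench',bz.round(1),end=' ')
            if a.sum()>20: print('rim',circ(P[a,:2]).round(1),'z',np.percentile(z[a],[50]).round(1),a.sum(),end=' ')
            if t.sum()>2: print('top',P[t].mean(0).round(1),'max',z[t].max().round(1),t.sum(),end=' ')
            if b.sum()>8: print('barrel',P[b].mean(0).round(1),b.sum(),end=' ')
            print()
if __name__=='__main__':
    fs=pickle.load(open('f0.pkl','rb'));t=fs['top']
    seeds={k:atz(t,u,v,12)[:2] for k,(u,v) in dict(grey=(148,114),green=(141,178),yellow=(258,198),blue=(334,186),red=(324,99),dish=(249,127),cap1=(191,179),cap2=(298,178)).items()}
    for k in seeds: print(k,seeds[k].round(0))
    rpt(fs,seeds)
    c=[t['color'][75:230,100:370,::-1]];cv2.imwrite('pics/crop0.png',cv2.resize(c[0],None,fx=2.9,fy=2.9,interpolation=cv2.INTER_CUBIC))
E
python3 meas.py
```

```text
grey [618. 174.]
green [500. 182.]
yellow [463. -23.]
blue [ 483. -158.]
red [ 646. -147.]
dish [592.  -9.]
cap1 [497.  94.]
cap2 [498. -94.]
scene grey bench -0.3 rim [621.8 173.8  32. ] z [10.8] 817 
scene green bench -0.3 rim [504.9 181.8  32. ] z [10.8] 473 top [504.5 178.7  62. ] max 71.6 146 barrel [511.  177.2  36. ] 92 
scene yellow bench -0.3 rim [467.6 -23.5  32.1] z [10.9] 381 top [470.1 -21.   62. ] max 71.0 127 barrel [476.3 -19.6  35.9] 80 
scene blue bench -0.2 rim [ 488.5 -159.    32.4] z [10.8] 401 top [ 490.5 -155.    62.1] max 71.4 135 barrel [ 496.1 -152.5   36.2] 86 
scene red bench 0.0 rim [ 649.7 -145.8   31.8] z [10.8] 670 top [ 653.9 -145.7   62.5] max 72.1 206 barrel [ 659.8 -142.2   36.3] 110 
scene dish bench -0.1 rim [594.1  -7.6  25.4] z [14.3] 243 
scene cap1 bench -0.2 
scene cap2 bench 0.5 rim [499.3 -91.6  42.8] z [10.5] 136 
top grey bench 0.7 rim [618.1 174.8  31.8] z [10.8] 794 
top green bench 0.6 rim [500.9 183.4  31.6] z [10.9] 809 top [496.3 179.3  63.6] max 73.2 209 barrel [490.  171.9  36.1] 42 
top yellow bench 0.6 rim [463.1 -22.1  31.6] z [10.9] 864 top [461.7 -19.6  63.1] max 72.7 226 barrel [451.8 -15.8  35.1] 19 
top blue bench 0.6 rim [ 484.6 -158.4   32.1] z [10.9] 812 top [ 482.1 -153.4   63.1] max 73.4 220 barrel [ 476.  -145.    36.9] 35 
top red bench 0.7 rim [ 646.6 -145.8   32.4] z [10.8] 649 top [ 644.8 -145.3   63.4] max 72.4 193 barrel [ 637.1 -140.8   37.1] 52 
top dish bench 0.5 rim [592.   -6.9  24.9] z [14.5] 252 
top cap1 bench 0.7 
top cap2 bench 1.4 rim [498.6 -90.6  43. ] z [10.6] 229
```

View pics/crop0.png

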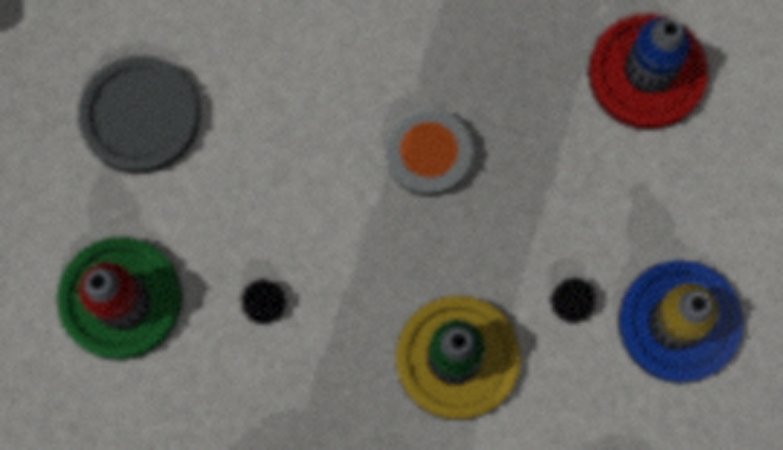

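The depth views agree to about 4 mm, and the wrist camera will refine that. I'm squaring the tool to the world axes and going above the blue objective in the red holder.

>>> {"name": "apply_moves", "arguments": {"steps": [[5,0,0,0,0,0,0.12],[5,0,0,0,0,0,0.12],[5,0,0,0,0,0,0.109],[5,3.5,-3.9,0,0,0,0],[5,3.5,-3.9,0,0,0,0],[5,3.5,-3.9,0,0,0,0],[5,3.5,-3.9,0,0,0,0],[5,3.5,-3.9,0,0,0,0],[5,3.5,-3.9,0,0,0,0],[5,3.5,-3.9,0,0,0,0],[5,3.5,-3.9,0,0,0,0],[5,3.5,-3.9,0,0,0,0],[5,3.5,-3.9,0,0,0,0],[5,3.5,-3.9,0,0,0,0],[5,3.5,-3.9,0,0,0,0],[5,0,0,0,0,0,0],[5,0,0,0,0,0,0]]}}

```text
time: 2.22
eef_pos: [641.4, -144.1, 230.6]
tool_rot: [1.0, -0.001, -0.001, 0.0]
contact_force: [-0.0, -0.5, 0.6]
width: 0.586
grip_force: 0.0
```

```bash
cat > look.py <<'E'
from meas import *
n=sys.argv[1]
s=status.observe();f=grab_frame('wrist');pickle.dump(f,open(n+'.pkl','wb'));save(n+'.png',f)
print(s['time'],s['eef_pos'].round(1),s['tool_rot'].round(4),s['width'],s['grip_force'],s['contact_force'].round(1));print(np.round(f['cam_to_world'],3).tolist())
seeds=dict(grey=(620,174),green=(502,182),yellow=(465,-23),blue=(486,-158),red=(648,-146))
rpt({'w':f},{k:seeds[k] for k in sys.argv[2:]})
E
python3 look.py w1 red blue
```

```text
2.225 [ 641.4 -144.1  230.6] [ 1.e+00 -7.e-04 -9.e-04  4.e-04] 0.586143517413314 0.0 [-0.  -0.5  0.6]
[[-0.001, -0.949, -0.315, 722.518], [-1.0, 0.002, -0.0, -144.283], [0.001, 0.315, -0.949, 373.173], [0.0, 0.0, 0.0, 1.0]]
w red bench 0.1 rim [ 648.4 -147.    31.3] z [11.] 2274 top [ 653.3 -145.7  282.5] max 319.6 18218 barrel [ 663.2 -147.9   35. ] 59 
w blue bench 0.2 rim [ 488.3 -159.6   31.5] z [10.9] 1345 top [ 490.4 -157.    62.9] max 71.8 456 barrel [ 497.5 -156.5   35.9] 164
```

View pics/w1.png

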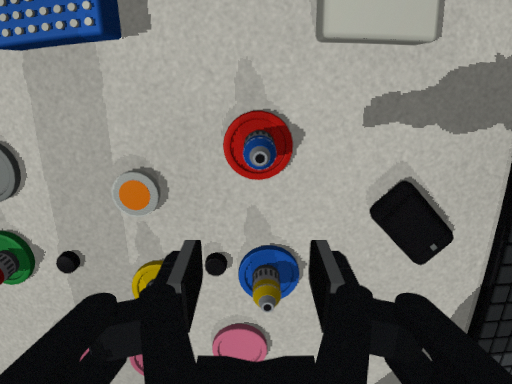

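The wrist view shows the blue objective's nose hole at (260,157) inside the red holder, whose rim is centred at (258,146). The yellow objective's nose is at (267,306). Next I'll triangulate the noses across views.

```bash
sed -i 's/t=(r<40)&(z>54)/t=(r<40)\&(z>54)\&(z<76)/' meas.py; python3 - <<'E'
from meas import *
fs=pickle.load(open('f0.pkl','rb'));t=fs['top'];w=pickle.load(open('w1.pkl','rb'))
for k,(u,v) in dict(blue=(331.4,85),green=(258.3,192.6),red=(133.4,172.2),yellow=(340.7,179.8)).items(): print(k,atz(t,u,v,70)[:2].round(1))
print('w blue',atz(w,260,157,70).round(1),'yellow',atz(w,267,306,70).round(1))
def tri(a,b):
    L=[]
    for f,u,v in(a,b):
        M=np.array(f['cam_to_world']);d=M[:3,:3]@ray(f,u,v);L.append((M[:3,3],d/np.linalg.norm(d)))
    A=sum(np.eye(3)-np.outer(d,d) for o,d in L);bb=sum((np.eye(3)-np.outer(d,d))@o for o,d in L)
    return np.linalg.solve(A,bb).round(1)
print(tri((t,331.4,85),(w,260,157)),tri((t,340.7,179.8),(w,267,306)))
rpt({'w':w},{'red':(648,-146)})
E
```

```text
blue [ 647.6 -148.2]
green [462.9 -21.4]
red [497.6 181.2]
yellow [ 483.2 -156.1]
w blue [ 650.4 -148.8   70. ] yellow [ 486.6 -156.8   70. ]
[ 649.4 -149.    66. ] [ 483.9 -157.    66.5]
w red bench 0.1 rim [ 648.4 -147.    31.3] z [11.] 2274 top [ 651.8 -148.5   62.8] max 71.8 670 barrel [ 663.2 -147.9   35. ] 59
```

>>> {"name": "apply_moves", "arguments": {"steps": [[5,0.45,0.22,5,0,0,0],[5,0.45,0.22,5,0,0,0],[5,0,0,4,0,0,0],[5,0,0,3,0,0,0],[5,0,0,2,0,0,0],[5,0,0,1.5,0,0,0],[5,0,0,0.7,0,0,0],[5,0,0,0,0,0,0],[5,0,0,0,0,0,0]], "squeeze": 30}}

```text
time: 3.4
eef_pos: [651.9, -148.1, 20.4]
tool_rot: [1.0, -0.001, 0.001, 0.0]
contact_force: [0.2, 0.0, 0.2]
width: 0.584
grip_force: 0.0
```

```bash
python3 look.py w2 red
```

```text
3.4 [ 651.9 -148.1   20.4] [ 1.e+00 -5.e-04  1.e-03  2.e-04] 0.5838830607354514 0.0 [0.2 0.  0.2]
[[-0.001, -0.95, -0.311, 732.447], [-1.0, 0.001, -0.0, -148.256], [0.0, 0.311, -0.95, 163.301], [0.0, 0.0, 0.0, 1.0]]
w red bench 0.1 rim [ 650.6 -146.5   30.1] z [10.5] 6713 top [ 657.3 -146.    64.1] max 76.0 7197 barrel [ 660.  -146.2   36.7] 2085
```

View pics/w2.png

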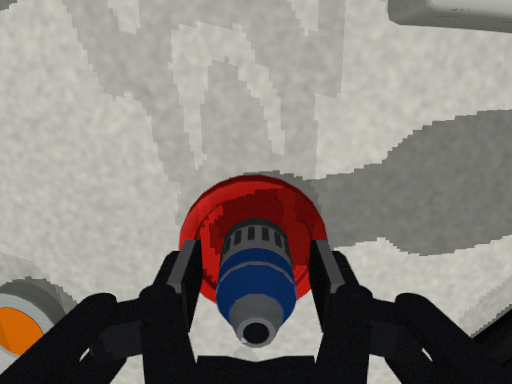

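The barrel sits midway between the fingers (nose hole at (257,332)), so I'll close and make a small lift.

>>> {"name": "apply_moves", "arguments": {"steps": [[2.5,0,0,0,0,0,0],[2.5,0,0,0,0,0,0],[2.5,0,0,0,0,0,0],[2.5,0,0,0,0,0,0],[2.5,0,0,0,0,0,0],[2.5,0,0,0,0,0,0],[2.5,0,0,-0.5,0,0,0],[2.5,0,0,-1.5,0,0,0],[2.5,0,0,-3,0,0,0],[2.5,0,0,-3,0,0,0],[2.5,0,0,-3,0,0,0],[2.5,0,0,0,0,0,0],[2.5,0,0,0,0,0,0]], "squeeze": 40}}

```text
time: 5.08
eef_pos: [650.2, -147.7, 128.5]
tool_rot: [1.0, -0.001, -0.001, -0.0]
contact_force: [-0.4, -0.6, -2.0]
width: 0.36
grip_force: 39.7
```

```bash
python3 look.py w3 red; python3 - <<'E'
from meas import *
for n in('w2','w3'):
    f=pickle.load(open(n+'.pkl','rb'));print(atz(f,257,332,70 if n=='w2' else 180).round(1))
E
```

```text
5.075 [ 650.2 -147.7  128.5] [ 1.e+00 -6.e-04 -1.e-03 -3.e-04] 0.3598631869981959 39.69548503984697 [-0.4 -0.6 -2. ]
[[-0.001, -0.949, -0.315, 731.302], [-1.0, 0.001, 0.001, -148.007], [-0.0, 0.315, -0.949, 271.109], [0.0, 0.0, 0.0, 1.0]]
w red bench 0.1 rim [ 649.9 -146.9   30.8] z [10.8] 4123 
[ 649.5 -148.8   70. ]
[ 649.7 -148.4  180. ]
```

View pics/w3.png

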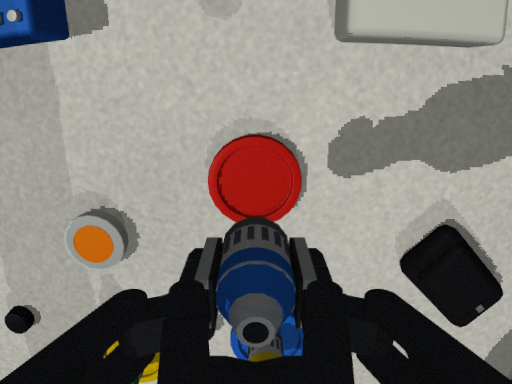

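Held and upright; the red holder at (255,178) is empty. Moving to above the grey holder.

>>> {"name": "apply_moves", "arguments": {"steps": [[2.5,-0.3,-2.2,0,0,0,0],[2.5,-0.3,-4,0,0,0,0],[2.5,-0.4,-4,0,0,0,0],[2.5,-0.4,-4,0,0,0,0],[2.5,-0.4,-4,0,0,0,0],[2.5,-0.4,-4,0,0,0,0],[2.5,-0.4,-4,0,0,0,0],[2.5,-0.3,-3,0,0,0,0],[2.5,0,-2,0,0,0,0],[2.5,0,-1,0,0,0,0],[2.5,0,0,0,0,0,0],[2.5,0,0,0,0,0,0]]}}

```text
time: 6.62
eef_pos: [622.8, 171.9, 129.3]
tool_rot: [1.0, -0.002, 0.0, 0.001]
contact_force: [0.4, 0.2, -1.7]
width: 0.367
grip_force: 39.8
```

```bash
python3 look.py w4 grey green
```

```text
6.625 [622.8 171.9 129.3] [ 1.0e+00 -1.9e-03  0.0e+00  8.0e-04] 0.36749412956371885 39.79251415701583 [ 0.4  0.2 -1.7]
[[-0.004, -0.95, -0.313, 703.654], [-1.0, 0.004, -0.0, 171.668], [0.002, 0.313, -0.95, 272.036], [0.0, 0.0, 0.0, 1.0]]
w grey bench 0.1 rim [622.1 174.3  30.8] z [10.7] 4089 
w green bench 0.1 rim [481.4 205.5   4.8] z [10.7] 158 top [503.1 182.6  65.3] max 71.6 446
```

>>> {"name": "apply_moves", "arguments": {"steps": [[2.5,-0.05,-0.25,3,0,0,0],[2.5,0,0,3,0,0,0],[2.5,0,0,2.3,0,0,0],[2.5,0,0,1.2,0,0,0],[2.5,0,0,0.5,0,0,0],[2.5,0,0,0.3,0,0,0],[2.5,0,0,0.2,0,0,0],[2.5,0,0,0,0,0,0],[2.5,0,0,0,0,0,0]]}}

```text
time: 7.8
eef_pos: [622.2, 176.7, 24.8]
tool_rot: [1.0, -0.001, 0.0, -0.0]
contact_force: [0.0, 0.6, -1.4]
width: 0.362
grip_force: 39.8
```

>>> {"name": "apply_moves", "arguments": {"steps": [[2.5,0,0.2,0.1,0,0,0],[2.5,0,0,0.1,0,0,0],[2.5,0,0,0.1,0,0,0],[2.5,0,0,0.1,0,0,0],[2.5,0,0,0,0,0,0],[2.5,0,0,0,0,0,0]]}}

```text
time: 8.55
eef_pos: [622.0, 174.6, 20.3]
tool_rot: [1.0, -0.001, -0.0, -0.0]
contact_force: [-1.3, -0.2, -0.9]
width: 0.359
grip_force: 39.8
```

>>> {"name": "apply_moves", "arguments": {"steps": [[5,0,0,0,0,0,0],[5,0,0,0,0,0,0],[5,0,0,0,0,0,0],[5,0,0,0,0,0,0],[5,0,0,-2,0,0,0],[5,0,0,-4,0,0,0],[5,0,0,-5,0,0,0],[5,0,0,-5,0,0,0],[5,-2,-0.2,0,0,0,0],[5,-4,-0.2,0,0,0,0],[5,-4,-0.3,0,0,0,0],[5,-2.1,0,0,0,0,0],[5,0,0,0,0,0,0],[5,0,0,0,0,0,0],[5,0,0,0,0,0,0]]}}

```text
time: 10.42
eef_pos: [502.2, 181.5, 180.6]
tool_rot: [1.0, -0.001, 0.001, -0.0]
contact_force: [1.0, -0.2, -0.3]
width: 0.587
grip_force: 0.0
```

```bash
python3 look.py w5 green grey
```

```text
10.425 [502.2 181.5 180.6] [ 1.0e+00 -1.1e-03  7.0e-04 -1.0e-04] 0.5868978785591143 0.0 [ 1.  -0.2 -0.3]
[[-0.002, -0.95, -0.312, 582.886], [-1.0, 0.002, 0.001, 181.164], [-0.0, 0.312, -0.95, 323.49], [0.0, 0.0, 0.0, 1.0]]
w green bench 0.1 rim [502.3 182.   31.9] z [11.1] 2763 top [502.6 179.8  62.9] max 71.6 858 barrel [512.8 180.   35.6] 120 
w grey bench 0.1 rim [618.8 174.3  30.2] z [10.6] 3290 top [618.6 174.7  62.9] max 72.5 1206 barrel [606.1 176.1  33.5] 47
```

View pics/w5.png

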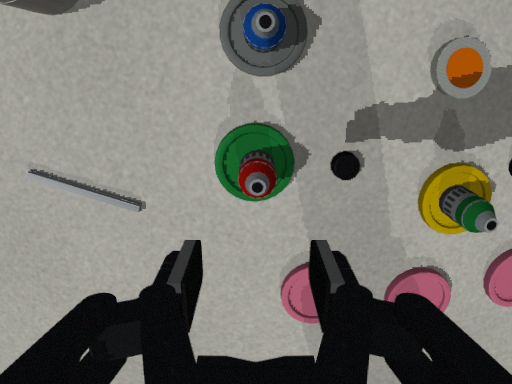

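The blue objective stands upright in grey (nose at (265,22)). The red objective's nose is at (258,187), in line with the fingers. Descending and gripping.

>>> {"name": "apply_moves", "arguments": {"steps": [[5,-0.1,0.15,4,0,0,0],[5,0,0,4,0,0,0],[5,0,0,3,0,0,0],[5,0,0,2.5,0,0,0],[5,0,0,1.5,0,0,0],[5,0,0,0.7,0,0,0],[5,0,0,0.2,0,0,0],[5,0,0,0,0,0,0],[5,0,0,0,0,0,0],[2.5,0,0,0,0,0,0],[2.5,0,0,0,0,0,0],[2.5,0,0,0,0,0,0],[2.5,0,0,0,0,0,0],[2.5,0,0,0,0,0,0],[2.5,0,0,0,0,0,0]]}}

```text
time: 12.35
eef_pos: [500.3, 180.3, 22.0]
tool_rot: [1.0, -0.001, 0.0, -0.0]
contact_force: [-0.8, -0.3, 5.2]
width: 0.364
grip_force: 39.7
```

>>> {"name": "apply_moves", "arguments": {"steps": [[2.5,0,0,-0.5,0,0,0],[2.5,0,0,-1.5,0,0,0],[2.5,0,0,-3,0,0,0],[2.5,0,0,-3,0,0,0],[2.5,0,0,-3,0,0,0],[2.5,1.0,2.2,0,0,0,0],[2.5,1.7,4,0,0,0,0],[2.5,1.8,4,0,0,0,0],[2.5,1.8,4,0,0,0,0],[2.5,1.8,4,0,0,0,0],[2.5,1.8,4,0,0,0,0],[2.5,1.8,4,0,0,0,0],[2.5,1.8,3,0,0,0,0],[2.5,1,2,0,0,0,0],[2.5,0.35,1.5,0,0,0,0],[2.5,0,0,0,0,0,0],[2.5,0,0,0,0,0,0]]}}

```text
time: 14.48
eef_pos: [647.7, -145.2, 131.4]
tool_rot: [1.0, 0.0, -0.0, -0.001]
contact_force: [-0.5, 1.6, -2.0]
width: 0.364
grip_force: 39.8
```

```bash
python3 look.py w6 red blue
```

```text
14.475 [ 647.7 -145.2  131.4] [ 1.e+00  2.e-04 -3.e-04 -8.e-04] 0.36440205923459945 39.76697173267894 [-0.5  1.6 -2. ]
[[0.0, -0.949, -0.314, 728.638], [-1.0, -0.001, 0.001, -145.558], [-0.002, 0.314, -0.949, 274.103], [0.0, 0.0, 0.0, 1.0]]
w red bench 0.1 rim [ 649.8 -146.9   30.7] z [10.7] 4067 
w blue bench 0.3 rim [ 485.9 -157.7   30. ] z [9.3] 884 barrel [ 497.9 -156.    36.5] 361
```

>>> {"name": "apply_moves", "arguments": {"steps": [[2.5,0.1,0.15,3,0,0,0],[2.5,0,0,3,0,0,0],[2.5,0,0,2.4,0,0,0],[2.5,0,0,1.2,0,0,0],[2.5,0,0,0.5,0,0,0],[2.5,0,0,0.3,0,0,0],[2.5,0,0,0.2,0,0,0],[2.5,0,0,0,0,0,0],[2.5,0,0,0,0,0,0]]}}

```text
time: 15.65
eef_pos: [649.3, -148.5, 25.7]
tool_rot: [1.0, -0.001, 0.0, 0.0]
contact_force: [0.6, -0.6, -2.0]
width: 0.361
grip_force: 39.8
```

>>> {"name": "apply_moves", "arguments": {"steps": [[2.5,0,-0.1,0.1,0,0,0],[2.5,0,0,0.1,0,0,0],[2.5,0,0,0.1,0,0,0],[2.5,0,0,0,0,0,0],[2.5,0,0,0,0,0,0]]}}

```text
time: 16.27
eef_pos: [649.1, -147.5, 22.3]
tool_rot: [1.0, -0.001, -0.0, -0.0]
contact_force: [-0.4, -0.4, -1.5]
width: 0.363
grip_force: 39.8
```

>>> {"name": "apply_moves", "arguments": {"steps": [[5,0,0,0,0,0,0],[5,0,0,0,0,0,0],[5,0,0,0,0,0,0],[5,0,0,0,0,0,0],[5,0,0,-2,0,0,0],[5,0,0,-4,0,0,0],[5,0,0,-5,0,0,0],[5,0,0,-5,0,0,0],[5,-2.4,-1.6,0,0,0,0],[5,-4,-2.8,0,0,0,0],[5,-4,-2.8,0,0,0,0],[5,-4,-2.8,0,0,0,0],[5,-2.7,-1.8,0,0,0,0],[5,-1.4,-0.8,0,0,0,0],[5,0,0,0,0,0,0],[5,0,0,0,0,0,0],[5,0,0,0,0,0,0]]}}

```text
time: 18.4
eef_pos: [465.4, -22.1, 182.3]
tool_rot: [1.0, -0.001, 0.0, 0.0]
contact_force: [-0.1, 0.6, 0.6]
width: 0.583
grip_force: 0.0
```

```bash
python3 look.py w7 yellow red green
```

```text
18.4 [465.4 -22.1 182.3] [ 1.0e+00 -1.3e-03  4.0e-04  2.0e-04] 0.5826689111061863 0.0 [-0.1  0.6  0.6]
[[-0.003, -0.95, -0.312, 546.058], [-1.0, 0.003, 0.0, -22.411], [0.0, 0.312, -0.95, 325.136], [0.0, 0.0, 0.0, 1.0]]
w yellow bench 0.1 rim [464.9 -23.5  31.8] z [11.1] 2794 top [467.7 -21.8  62.9] max 71.6 862 barrel [477.8 -21.8  35.5] 112 
w red bench 0.2 rim [-148962.4   -4150.6  149627.4] z [10.5] 53 
w green bench 0.1 rim [503.2 180.7  31.5] z [10.8] 2978
```

View pics/w7.png

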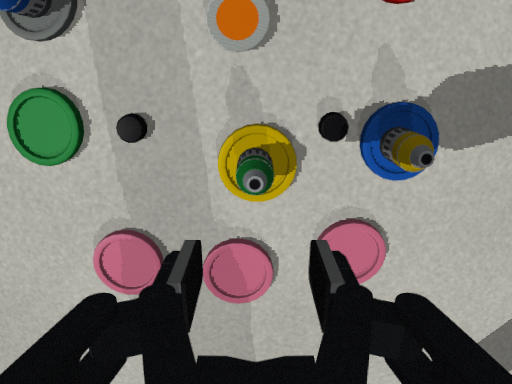

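The green objective's nose is at (255,184), centred between the fingers, and the green holder at (45,126) is empty. Gripping.

>>> {"name": "apply_moves", "arguments": {"steps": [[5,0.05,0,4,0,0,0],[5,0,0,4,0,0,0],[5,0,0,3,0,0,0],[5,0,0,2.5,0,0,0],[5,0,0,1.5,0,0,0],[5,0,0,0.8,0,0,0],[5,0,0,0.3,0,0,0],[5,0,0,0,0,0,0],[5,0,0,0,0,0,0],[2.5,0,0,0,0,0,0],[2.5,0,0,0,0,0,0],[2.5,0,0,0,0,0,0],[2.5,0,0,0,0,0,0],[2.5,0,0,0,0,0,0],[2.5,0,0,0,0,0,0]]}}

```text
time: 20.32
eef_pos: [465.0, -21.3, 22.0]
tool_rot: [1.0, -0.001, 0.0, 0.0]
contact_force: [-1.3, 0.8, 5.0]
width: 0.361
grip_force: 39.4
```

>>> {"name": "apply_moves", "arguments": {"steps": [[2.5,0,0,-0.5,0,0,0],[2.5,0,0,-1.5,0,0,0],[2.5,0,0,-3,0,0,0],[2.5,0,0,-3,0,0,0],[2.5,0,0,-3,0,0,0],[2.5,0.4,-2.2,0,0,0,0],[2.5,0.7,-4,0,0,0,0],[2.5,0.8,-4,0,0,0,0],[2.5,0.8,-4,0,0,0,0],[2.5,0.6,-3.3,0,0,0,0],[2.5,0.3,-1.8,0,0,0,0],[2.5,0.1,-1,0,0,0,0],[2.5,0,0,0,0,0,0],[2.5,0,0,0,0,0,0],[2.5,0,0,0,0,0,0]]}}

```text
time: 22.2
eef_pos: [502.0, 180.3, 131.4]
tool_rot: [1.0, -0.002, -0.0, 0.0]
contact_force: [0.5, 0.3, -2.1]
width: 0.365
grip_force: 39.9
```

```bash
python3 look.py w8 green
```

```text
22.2 [502.  180.3 131.4] [ 1.0e+00 -1.6e-03 -1.0e-04  3.0e-04] 0.36528201822313233 39.91200764081441 [ 0.5  0.3 -2.1]
[[-0.003, -0.95, -0.313, 582.875], [-1.0, 0.003, 0.0, 179.986], [0.001, 0.313, -0.95, 274.136], [0.0, 0.0, 0.0, 1.0]]
w green bench 0.1 rim [504.4 182.3  30.7] z [10.7] 4078
```

>>> {"name": "apply_moves", "arguments": {"steps": [[2.5,0.1,-0.1,3,0,0,0],[2.5,0,0,3,0,0,0],[2.5,0,0,2.4,0,0,0],[2.5,0,0,1.2,0,0,0],[2.5,0,0,0.5,0,0,0],[2.5,0,0,0.3,0,0,0],[2.5,0,0,0.2,0,0,0],[2.5,0,0,0.1,0,0,0],[2.5,0,0,0.1,0,0,0],[2.5,0,0,0,0,0,0],[2.5,0,0,0,0,0,0]]}}

```text
time: 23.62
eef_pos: [503.0, 182.8, 23.4]
tool_rot: [1.0, -0.001, 0.0, -0.0]
contact_force: [0.2, 0.2, -2.8]
width: 0.364
grip_force: 39.9
```

>>> {"name": "apply_moves", "arguments": {"steps": [[2.5,0,0,0.1,0,0,0],[2.5,0,0,0,0,0,0],[5,0,0,0,0,0,0],[5,0,0,0,0,0,0],[5,0,0,0,0,0,0],[5,0,0,0,0,0,0],[5,0,0,-2,0,0,0],[5,0,0,-4,0,0,0],[5,0,0,-5,0,0,0],[5,0,0,-5,0,0,0],[5,-0.3,4,0,0,0,0],[5,-0.3,5.5,0,0,0,0],[5,-0.3,5.5,0,0,0,0],[5,-0.3,5.5,0,0,0,0],[5,-0.3,5.5,0,0,0,0],[5,-0.3,4.4,0,0,0,0],[5,0,2.5,0,0,0,0],[5,0,1,0,0,0,0],[5,0,0,0,0,0,0],[5,0,0,0,0,0,0]]}}

```text
time: 26.12
eef_pos: [484.8, -154.4, 182.3]
tool_rot: [1.0, 0.001, -0.0, -0.001]
contact_force: [-0.9, 0.5, 0.1]
width: 0.587
grip_force: 0.0
```

```bash
python3 look.py w9 blue yellow red
```

```text
26.125 [ 484.8 -154.4  182.3] [ 1.e+00  8.e-04 -1.e-04 -6.e-04] 0.5872155379300902 0.0 [-0.9  0.5  0.1]
[[0.002, -0.95, -0.313, 565.664], [-1.0, -0.002, 0.001, -154.586], [-0.001, 0.313, -0.95, 324.982], [0.0, 0.0, 0.0, 1.0]]
w blue bench 0.2 rim [ 486.2 -159.7   31.8] z [11.] 2822 top [ 488.1 -157.    62.9] max 72.2 868 barrel [ 498.6 -157.    35.5] 114 
w yellow bench 0.1 rim [465.9 -24.8  31.3] z [10.9] 2878 
w red bench 0.1 rim [ 664.9 -147.1   47.4] z [11.3] 1128
```

View pics/w9.png

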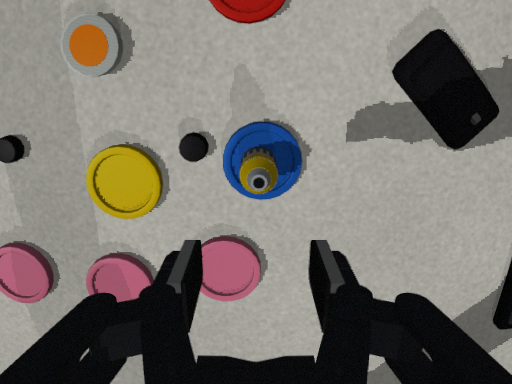

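The yellow objective's nose is at (259,181), about 2 mm to the right of the tool. Gripping.

>>> {"name": "apply_moves", "arguments": {"steps": [[5,0.1,0.15,4,0,0,0],[5,0,0,4,0,0,0],[5,0,0,3,0,0,0],[5,0,0,2.5,0,0,0],[5,0,0,1.5,0,0,0],[5,0,0,0.8,0,0,0],[5,0,0,0.3,0,0,0],[5,0,0,0,0,0,0],[5,0,0,0,0,0,0],[2.5,0,0,0,0,0,0],[2.5,0,0,0,0,0,0],[2.5,0,0,0,0,0,0],[2.5,0,0,0,0,0,0],[2.5,0,0,0,0,0,0],[2.5,0,0,0,0,0,0]]}}

```text
time: 28.05
eef_pos: [485.9, -157.7, 22.0]
tool_rot: [1.0, -0.001, 0.0, 0.0]
contact_force: [-0.2, 1.3, 5.6]
width: 0.363
grip_force: 39.5
```

>>> {"name": "apply_moves", "arguments": {"steps": [[2.5,0,0,-0.5,0,0,0],[2.5,0,0,-1.5,0,0,0],[2.5,0,0,-3,0,0,0],[2.5,0,0,-3,0,0,0],[2.5,0,0,-3,0,0,0],[2.5,-0.3,-2.2,0,0,0,0],[2.5,-0.7,-4,0,0,0,0],[2.5,-0.6,-4,0,0,0,0],[2.5,-0.4,-2.2,0,0,0,0],[2.5,0,-1,0,0,0,0],[2.5,0,0,0,0,0,0],[2.5,0,0,0,0,0,0],[2.5,0,0,0,0,0,0]]}}

```text
time: 29.68
eef_pos: [465.8, -25.0, 131.4]
tool_rot: [1.0, -0.002, 0.0, 0.0]
contact_force: [-0.6, 0.9, -2.1]
width: 0.36
grip_force: 39.9
```

```bash
python3 look.py w10 yellow
```

```text
29.675 [465.8 -25.  131.4] [ 1.0e+00 -1.7e-03  0.0e+00  3.0e-04] 0.36003654857252326 39.8998190369457 [-0.6  0.9 -2.1]
[[-0.003, -0.95, -0.313, 546.667], [-1.0, 0.003, 0.001, -25.357], [0.001, 0.313, -0.95, 274.107], [0.0, 0.0, 0.0, 1.0]]
w yellow bench 0.1 rim [466.7 -23.7  30.7] z [10.8] 3976
```

>>> {"name": "apply_moves", "arguments": {"steps": [[2.5,0,-0.05,3,0,0,0],[2.5,0,0,3,0,0,0],[2.5,0,0,2.4,0,0,0],[2.5,0,0,1.2,0,0,0],[2.5,0,0,0.5,0,0,0],[2.5,0,0,0.3,0,0,0],[2.5,0,0,0.2,0,0,0],[2.5,0,0,0.1,0,0,0],[2.5,0,0,0.1,0,0,0],[2.5,0,0,0.1,0,0,0],[2.5,0,0,0,0,0,0],[2.5,0,0,0,0,0,0]]}}

```text
time: 31.22
eef_pos: [465.7, -23.2, 22.3]
tool_rot: [1.0, -0.001, 0.0, -0.0]
contact_force: [0.9, -0.4, -1.4]
width: 0.362
grip_force: 39.9
```

>>> {"name": "apply_moves", "arguments": {"steps": [[5,0,0,0,0,0,0],[5,0,0,0,0,0,0],[5,0,0,0,0,0,0],[5,0,0,0,0,0,0],[5,0,0,-2,0,0,0],[5,0,0,-4,0,0,0],[5,0,0,-5,0,0,0],[5,0,0,-5,0,0,0],[5,2.5,-3.2,0,0,0,0],[5,3.2,-4.1,0,0,0,0],[5,3.2,-4.1,0,0,0,0],[5,3.2,-4.1,0,0,0,0],[5,2.1,-2.6,0,0,0,0],[5,1.3,-1.7,0,0,0,0],[5,0,0,0,0,0,0],[5,0,0,0,0,0,0],[5,0,0,0,0,0,0]]}}

```text
time: 33.35
eef_pos: [620.5, 172.9, 182.5]
tool_rot: [1.0, -0.002, -0.0, 0.0]
contact_force: [-0.3, 0.1, -0.0]
width: 0.589
grip_force: 0.0
```

```bash
python3 look.py w11 grey green
```

```text
33.35 [620.5 172.9 182.5] [ 1.0e+00 -1.5e-03 -2.0e-04  4.0e-04] 0.5887401381460472 0.0 [-0.3  0.1 -0. ]
[[-0.003, -0.95, -0.314, 701.412], [-1.0, 0.003, 0.0, 172.661], [0.001, 0.314, -0.95, 325.247], [0.0, 0.0, 0.0, 1.0]]
w grey bench 0.1 rim [620.2 174.3  31.7] z [11.1] 2840 top [622.9 174.3  62.8] max 71.9 868 barrel [633.1 174.   35.5] 118 
w green bench 0.1 rim [504.3 182.3  31.5] z [11.] 1877 top [507.8 182.2  62.8] max 71.7 650 barrel [515.  181.7  36. ] 230
```

View pics/w11.png

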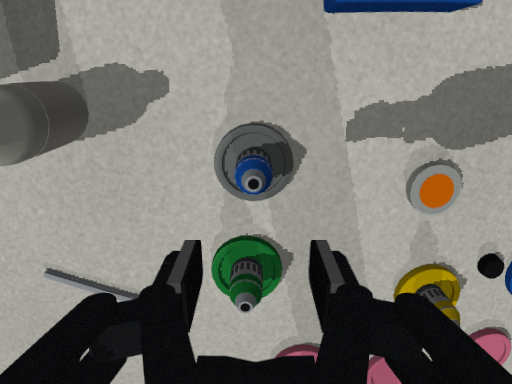

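Blue stands in grey with its nose at (253,183). Green is in the green holder and yellow is in yellow. Gripping blue.

>>> {"name": "apply_moves", "arguments": {"steps": [[5,0.05,-0.1,4,0,0,0],[5,0,0,4,0,0,0],[5,0,0,3,0,0,0],[5,0,0,2.5,0,0,0],[5,0,0,1.5,0,0,0],[5,0,0,0.8,0,0,0],[5,0,0,0.3,0,0,0],[5,0,0,0,0,0,0],[5,0,0,0,0,0,0],[2.5,0,0,0,0,0,0],[2.5,0,0,0,0,0,0],[2.5,0,0,0,0,0,0],[2.5,0,0,0,0,0,0],[2.5,0,0,0,0,0,0],[2.5,0,0,0,0,0,0]]}}

```text
time: 35.28
eef_pos: [622.0, 175.6, 22.1]
tool_rot: [1.0, -0.001, 0.001, -0.0]
contact_force: [-1.5, -1.3, 4.6]
width: 0.361
grip_force: 39.8
```

>>> {"name": "apply_moves", "arguments": {"steps": [[2.5,0,0,-0.5,0,0,0],[2.5,0,0,-1.5,0,0,0],[2.5,0,0,-3,0,0,0],[2.5,0,0,-3,0,0,0],[2.5,0,0,-3,0,0,0],[2.5,-0.9,2.2,0,0,0,0],[2.5,-1.6,4,0,0,0,0],[2.5,-1.6,4,0,0,0,0],[2.5,-1.6,4,0,0,0,0],[2.5,-1.6,4,0,0,0,0],[2.5,-1.6,4,0,0,0,0],[2.5,-1.6,4,0,0,0,0],[2.5,-1.4,3.5,0,0,0,0],[2.5,-1,2.4,0,0,0,0],[2.5,-0.6,1.4,0,0,0,0],[2.5,0,0,0,0,0,0],[2.5,0,0,0,0,0,0],[2.5,0,0,0,0,0,0]]}}

```text
time: 37.52
eef_pos: [486.7, -157.7, 131.3]
tool_rot: [1.0, 0.001, 0.0, -0.0]
contact_force: [0.7, -0.3, -1.4]
width: 0.361
grip_force: 39.8
```

```bash
python3 look.py w12 blue
```

```text
37.525 [ 486.7 -157.7  131.3] [ 1.e+00  7.e-04  2.e-04 -4.e-04] 0.36137730066404083 39.77165985008469 [ 0.7 -0.3 -1.4]
[[0.001, -0.95, -0.313, 567.511], [-1.0, -0.002, 0.0, -157.86], [-0.001, 0.313, -0.95, 274.084], [0.0, 0.0, 0.0, 1.0]]
w blue bench 0.2 rim [ 487.9 -159.9   30.8] z [10.8] 4110
```

>>> {"name": "apply_moves", "arguments": {"steps": [[2.5,0,0.1,3,0,0,0],[2.5,0,0,3,0,0,0],[2.5,0,0,2.4,0,0,0],[2.5,0,0,1.2,0,0,0],[2.5,0,0,0.5,0,0,0],[2.5,0,0,0.3,0,0,0],[2.5,0,0,0.2,0,0,0],[2.5,0,0,0.1,0,0,0],[2.5,0,0,0.1,0,0,0],[2.5,0,0,0.1,0,0,0],[2.5,0,0,0,0,0,0],[2.5,0,0,0,0,0,0]]}}

```text
time: 39.08
eef_pos: [486.1, -160.3, 22.4]
tool_rot: [1.0, -0.001, 0.0, -0.0]
contact_force: [0.6, 0.8, -0.8]
width: 0.362
grip_force: 39.8
```

Releasing, rising, and backing off to the side for a clear check.

>>> {"name": "apply_moves", "arguments": {"steps": [[5,0,0,0,0,0,0],[5,0,0,0,0,0,0],[5,0,0,0,0,0,0],[5,0,0,0,0,0,0],[5,0,0,-2,0,0,0],[5,0,0,-4,0,0,0],[5,0,0,-5,0,0,0],[5,0,0,-5,0,0,0],[5,0,3,-2,0,0,0],[5,0,5,0,0,0,0],[5,0,5,0,0,0,0],[5,0,5,0,0,0,0],[5,0,3,0,0,0,0],[5,0,0,0,0,0,0],[5,0,0,0,0,0,0],[5,0,0,0,0,0,0]]}}

```text
time: 41.08
eef_pos: [486.4, -368.3, 202.3]
tool_rot: [1.0, 0.001, 0.0, -0.001]
contact_force: [0.0, -0.1, -0.1]
width: 0.586
grip_force: 0.0
```

```bash
python3 - <<'E'
from meas import *
s=status.observe();print(s['time'],s['eef_pos'].round(1),s['contact_force'].round(1),s['width'])
fs={n:grab_frame(n) for n in('scene','top')}
rpt(fs,dict(grey=(620,174),green=(502,182),yellow=(465,-23),blue=(486,-158),red=(648,-146),dish=(593,-7)))
a=fs['top']['color'][60:250,90:380,::-1];b=fs['scene']['color'][130:280,110:400,::-1]
cv2.imwrite('pics/end.png',cv2.resize(np.vstack([a,b]),None,fx=1.75,fy=1.75,interpolation=cv2.INTER_CUBIC))
E
```

```text
41.075 [ 486.4 -368.3  202.3] [ 0.  -0.1 -0.1] 0.5857620377057777
scene grey bench -0.2 rim [622.3 173.8  32.1] z [10.8] 804 
scene green bench -0.4 rim [505.  181.6  32.4] z [10.9] 459 top [507.5 181.2  61.9] max 71.5 151 barrel [514.  179.8  35.9] 93 
scene yellow bench -0.2 rim [467.7 -23.3  32.3] z [10.9] 378 top [470.1 -22.7  62.3] max 71.3 124 barrel [476.7 -21.8  36.2] 84 
scene blue bench -0.1 rim [ 489.3 -159.2   32.4] z [10.7] 382 top [ 488.9 -158.4   62.2] max 71.5 131 barrel [ 495.2 -156.2   36. ] 87 
scene red bench 0.1 rim [ 650.2 -145.8   32.2] z [10.9] 642 top [ 652.6 -144.7   62.5] max 72.1 203 barrel [ 659.1 -141.5   36. ] 109 
scene dish bench -0.1 rim [594.3  -7.1  25.3] z [14.1] 243 
top grey bench 0.8 rim [618.7 174.9  31.6] z [10.6] 791 
top green bench 0.6 rim [501.6 183.4  31.9] z [11.1] 776 top [498.9 181.5  63.6] max 72.2 213 barrel [493.  174.7  36.8] 42 
top yellow bench 0.5 rim [463.4 -22.3  31.5] z [10.7] 873 top [461.9 -21.5  63.2] max 72.7 227 barrel [451.8 -17.7  34.6] 21 
top blue bench 0.6 rim [ 485.2 -158.7   32. ] z [10.8] 804 top [ 481.2 -157.2   63.2] max 72.8 218 barrel [ 474.8 -148.5   36.6] 38 
top red bench 0.7 rim [ 647.7 -145.9   32.4] z [10.6] 691 top [ 643.7 -144.3   63.2] max 71.6 197 barrel [ 636.2 -140.5   36.7] 56 
top dish bench 0.6 rim [592.3  -6.1  24.9] z [14.5] 248
```

View pics/end.png

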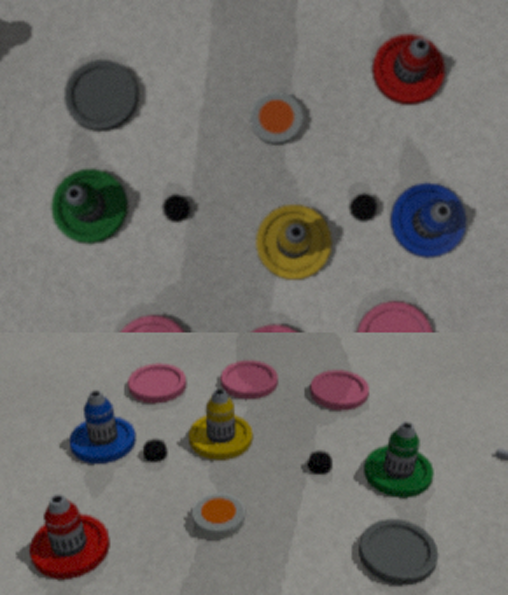

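Each objective stands upright and central in the holder of its own colour. The grey holder is empty and the dish has not moved.

```bash
python3 -c "
from h import *
print(workorder.hand_in())"
```

```text
the job is handed in; nothing more can be done
None
```

I handed the job in after about 41 s of robot time; the last camera check showed all four objectives upright and central in the holders of their own colour, with the grey holder empty and the dish unmoved, though the hand-in returned no verdict.

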